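# Take the hot lid off the glue pot with the lid lifter

### The job

Open the hot-melt pot on the packing bench: take the lid lifter out of its holder, hook it under the loop of the hot lid, lift the lid clear, set it down gently, fully seated, on the round lid rest, then unhook the lifter and hang it back in its holder. Keep the lid level to within about 5 degrees the whole time: its balance point is off the middle of the loop by an amount you cannot see, so feel for it with small lifts and move the hook along the loop before you lift it off. Lid and pot are hot, so touch them with the lifter only, never with the gripper, never press or jerk the lid hard (well under 20 N), and leave the other things on the bench where they are.

Things in the scene. Friction and masses are not known exactly. Their poses are not given: they have to be found in the camera images.
- lid: Loose steel lid, plate 196 mm across, 5 mm thick, 0.6 to 0.8 kg in all. Origin: centre of the plate's underside, z up; below it a plug 164 mm across, 10 mm deep. A heavy brass probe (down to 34 mm below the origin) is clamped under it, unseen, anywhere along its y axis: the balance point is at x = 0, y from -36 to +36 mm. Hooked off balance it tips on the pot's rim (94 mm radius), heavy side down.
- loop (a point): Middle of the lid's red rigid loop, on the bar's centre line, 36 mm above the lid's origin, axes as the lid's. Straight 10 mm round bar along y between two legs centred at y = +-55 mm (a hook has room from y = -45 to +45 mm); 26 mm clear height between plate and bar.
- pot: Fixed hot-melt pot: round dark steel pot 188 mm across on a grey heater base 210 x 210 x 30 mm. Origin: centre of its underside on the bench; the pot's rim is 110 mm above it, and the closed lid's origin lies at that height.
- rest: Fixed round aluminium lid rest, an open cup 198 mm across, 50 mm high, inner diameter 176 mm. Origin: centre of its underside. The seated lid has its plate on the rim, its plug inside (about 6 mm play all round) and its origin 50 mm above this origin; any yaw will do.
- lifter: Loose lid lifter, 0.16 kg, z up. Origin: underside of the hook's tongue, on the handle's axis. Tongue 8 mm wide (y), 6 mm thick (z 0 to 6), x = -20 to +17 mm; upturned lip at x = 11 to 17 mm up to z = 13 mm; post 10 x 8 mm at x = -20 to -10 mm up to z = 70 mm. The bar enters from +x and lies on the tongue between post and lip, under the axis. Collar 40 x 40 mm at z = 70 to 76 mm.
- lifter_grip (a point): Middle of the lifter's wooden handle, 24 x 24 mm, 72 mm tall, 112 mm above the lifter's origin; axes as the lifter's.
- holder: Fixed blue holder, open-topped box 84 (x) x 44 (y) x 85 mm high, inner opening 60 x 20 mm. Origin: centre of its underside on the bench. The lifter hangs in it, hook down, with its collar on the rim: lifter axis over the holder's centre, lifter origin 15 mm above the holder's, lifter x along the holder's x either way round.
- tape_roll: Bystander: brown roll of tape 84 mm across, 48 mm high, origin under its centre.
- marker: Bystander: black marker pen with red cap, 125 mm long, lying, origin at its underside.
- carton: Bystander: closed cardboard carton 150 x 200 x 120 mm, origin under its centre.
- mug: Bystander: white mug 80 mm across, 95 mm high, origin under its centre.
- calculator: Bystander: black calculator 140 x 75 x 14 mm, origin under its centre.
- tape_measure: Bystander: yellow tape measure 70 x 35 x 62 mm, origin under its centre.
- screwdriver: Bystander: screwdriver lying on the bench, origin at its underside.
Mind the look-alikes: they are no part of the job. There is more than one size of the lifter; the one meant has the size given above. Leave any orange look-alike of the lid alone.

How it is judged:
On the way, in this order (a step that is already met when the one before it is completed fails the run):
1. the lifter is drawn up out of its holder (z of lifter in the frame of holder above 0.07 m), for 0.1 s.
2. the lid hangs from the lifter, level and clear of the pot (z of lid in the frame of pot above 0.13 m and angle between lid's own z axis and vertical below 0.12 rad and contact force between lid and lifter above 3 N and contact force between lid and pot below 0.1 N), for 0.4 s.
3. the lid is seated on the rest and the lifter no longer bears on it (z of lid in the frame of rest between 0.047 and 0.053 m and horizontal distance between lid and rest below 0.009 m and angle between lid's own z axis and vertical below 0.03 rad and contact force between lid and lifter below 0.1 N), for 0.2 s.
At the end, for the whole second after the job is handed in: Lid seated on the rest (centres within 9 mm, height within 3 mm, tilt under 0.03 rad); lifter hanging upright in its holder (axis within 14 mm of centre, origin 10 to 20 mm above the holder's, tilt under 0.1 rad), not touching the lid; both at rest (all of step 3 and linear speed of each of lid, lifter below 0.02 m/s and angular speed of each of lid, lifter below 0.2 rad/s and horizontal distance between lifter and holder below 0.014 m and z of lifter in the frame of holder between 0.01 and 0.02 m and angle between lifter's own z axis and vertical below 0.1 rad).
It fails at once if the lid tilts more than 0.12 rad (7 degrees) (angle between lid's own z axis and vertical above 0.12 rad).
It fails at once if the lifter presses or pulls on the lid with more than 20 N (contact force between lifter and lid above 20 N).
It fails at once if the lid is pressed or dropped on the rest with more than 25 N (contact force between lid and rest above 25 N).
It fails at once if the robot touches the hot lid or pot (contact force between any of the fingers, the arm and lid above 0.3 N or contact force between any of the fingers, the arm and pot above 0.3 N).
It fails at once if a bystander is moved more than 20 mm (distance of any of tape_roll, marker, carton, mug, calculator, tape_measure, screwdriver from where it was at the start of the episode above 0.02 m).
It also fails if it takes over 72 s, if anything falls off the work surface, if the arm or the gripper's body presses on something with over 40 N, if the wrist force passes 120 N, or if a joint passes its speed limit or range.

### The arm

A 6-joint arm with a two-finger parallel gripper is mounted at the origin on the work surface. World frame = base frame: x ahead of the robot, y to its left, z up, the work surface at z = 0. Lengths are in m, angles in rad, forces in N, time in s.
With the tool pointing down it reaches from about 0.35 to 0.775 m from the base axis. Payload 5.5 kg.
Tool frame: the origin (TCP) lies midway between the tips of the shut fingers; the grasp point (between the pads) lies grasp_offset behind it (grasp_offset is the distance from the TCP to the grasp point, in m); z points along the fingers, y is the line along which they close (so a half turn about z gives the same grasp; the last joint's range is limited). The gripper opens to 85 mm and grips with 20 to 120 N. Pads are 22 mm wide; open, the fingers measure 114 mm over their backs; the gripper's body (76 mm by 85 mm) begins 54 mm behind the grasp point. The pads swing forward as they close: fully open they stand 13 mm farther back than shut.
Start: joints at [-1.329, 0.313, 0.046, 1.304, 0, 1.431], TCP at [0.214, -0.534, 0.231] pointing down, gripper open.
Joint ranges: [-2.76, 2.76], [-0.86, 1.69], [-1.03, 1.26], [-2.2, 2.34], [-1.47, 1.5], [-3.14, 3.14]. Speed limits (rad/s): [2.57, 2.57, 3.14, 3.14, 3.14, 3.14].

### API

Orientations are given as a unit quaternion [w, x, y, z].
In Python, from workcell import * gives the robot as it stands.
- The arm moves only by the tool step_arm, never from a script. Its argument "deltas" is a list of rows, each a list of 7 numbers: the shift along the world's x, y, z in mm, then the turn, a rotation vector about the world's x, y, z in degrees, then the gripper's target within -1 to 1 (fully open at 1, half-way at 0, shut at -1). A call has 1 to 5 rows; each row shifts and turns the commanded pose from where the row before left it; what a row does not reach is not made up. A row lasts 1/10 s, in which the tool goes at most 50 mm and 8.59 degrees, less where a joint would pass 70% of its speed; a pose out of reach is approached as far as the arm can. A call is refused whole if a number of a shift passes 50 or a number of a turn 8.59, either way. A call with a gripper value outside its range is refused whole. The fingers move at their own pace and stop on an object; "newtons" is the grip in N (left out, the last holds). Time passes only in rows, so rows that do not move let the fingers close. It gives the time, the measured TCP pose, the force, the opening and the grip force at its end, in the units of the state.
- get_state(): the state, without advancing time (a new reading comes with each control period).
- read_camera(name): name is "scene" or "top"; returns a dict with "image" (420x560x3 uint8, red, green, blue), "z_map" (420x560 float32, m along the optical axis (not along the pixel's ray), 0 where there is no reading), "K" (3x3 intrinsics, pixels), "dist_coeffs" ([k1, k2, p1, p2, k3] as OpenCV has them; the pictures are not rectified), "world_from_camera" (4x4, takes a point from camera to world coordinates). Camera axes: x right, y down, z forward; pixel columns grow to the right and rows downward; lengths in m; the calibration is good to about 2 mm. A picture is of the moment at which its call begins.
- hand_in(): hands the job in; it is judged then, once.
The state is a dict: "clock": time; "joint_pos": joint angles; "qvel": joint speeds; "tau": joint torques, N m; "tcp_pos": TCP position; "orientation": TCP orientation; "wrist_force": force on the tool from outside, world axes, zero at the start; "ft_torque": the same for the moment, N m; "finger_gap": finger opening in m; "grip_force": force on a finger pad.
Only numpy, scipy, OpenCV 4.12 (cv2) and the standard library are available. Lean on these libraries where they do the work, as an engineer would, in place of code of your own. Each camera call takes 0.05 s, during which the arm holds its last target. There are 200 camera calls.

## Working session

There is one attempt and no reset: what is moved stays moved. The work goes in short steps, Python scripts to look and compute and a tool call to move; the robot and the scene stay as the last step left them, time stands still between calls to the robot, and variables do not carry over. Pictures are saved under pics/ and viewed, at most 10 in all, crops included, and the job is handed in when it is done.

Besides the shell and the picture viewer there is one more tool, called after "Emit:" as name(argument=value, ...), one argument or row to a line, values as JSON. step_arm: Moves the arm, as the interface text tells. Its arguments: {"type":"object","properties":{"deltas":{"type":"array","items":{"type":"array","items":{"type":"number"}}},"newtons":{"type":"number"}},"required":["deltas"]}

```bash
ls; mkdir -p pics
cat > h.py <<'E'
from workcell import *
import numpy as np, cv2
def cam(n):
    c=read_camera(n); c['P']=np.array(c['world_from_camera']); c['K']=np.array(c['K']); c['d']=np.array(c['dist_coeffs']); return c
def ray(c,uv):
    p=cv2.undistortPoints(np.array(uv,float).reshape(-1,1,2),c['K'],c['d']).reshape(-1,2)
    r=np.c_[p,np.ones(len(p))]@c['P'][:3,:3].T
    return c['P'][:3,3],r
def onplane(c,uv,z):
    o,r=ray(c,uv); return o+r*((z-o[2])/r[:,2])[:,None]
def cloud(c):
    v,u=np.mgrid[0:420,0:560]; uv=np.c_[u.ravel(),v.ravel()].astype(float)
    p=cv2.undistortPoints(uv.reshape(-1,1,2),c['K'],c['d']).reshape(-1,2)
    z=np.array(c['z_map']).ravel()
    X=np.c_[p*z[:,None],z]@c['P'][:3,:3].T+c['P'][:3,3]; X[z==0]=np.nan
    return X.reshape(420,560,3)
def save(c,n,crop=None,s=1):
    im=c['image'][:,:,::-1]
    if crop: im=im[crop[1]:crop[3],crop[0]:crop[2]]
    cv2.imwrite('pics/'+n,cv2.resize(im,None,fx=s,fy=s,interpolation=cv2.INTER_CUBIC))
E
python3 - <<'E'
from h import *
s=get_state();print(s)
for n in('scene','top'):
    c=cam(n); save(c,n+'0.png',s=1.42); print(n,c['P'].round(3).tolist(),c['K'].tolist(),c['d'])
    np.save(n+'0.npy',cloud(c));
E
```

```text
pics
{'clock': 0.0, 'joint_pos': array([-1.32861139e+00,  3.13991057e-01,  4.49806122e-02,  1.30362507e+00,
        1.94124543e-05,  1.43119274e+00]), 'qvel': array([ 0.00061353, -0.00019292,  0.00019655,  0.00011834,  0.00068778,
        0.0012814 ]), 'tau': array([-9.36357792e-04, -4.80626893e+01,  2.98533869e+01,  1.92409067e-02,
       -3.13079145e-04, -5.84569193e-06]), 'tcp_pos': array([ 0.21410257, -0.53309191,  0.23041488]), 'orientation': array([-9.18883286e-04,  9.81834539e-01,  1.89736903e-01, -3.74525132e-05]), 'wrist_force': array([ 0.1704999 ,  0.31561881, -0.12175725]), 'ft_torque': array([ 0.01808447, -0.02586826, -0.01816431]), 'grip_force': 0.0, 'finger_gap': 0.08540134287882031}
scene [[-0.108, 0.707, -0.699, 1.302], [0.994, 0.083, -0.069, 0.176], [0.009, -0.702, -0.712, 0.934], [0.0, 0.0, 0.0, 1.0]] [[460.76094394926906, 0.0, 280.16260291376267], [0.0, 460.76094394926906, 208.52367845464542], [0.0, 0.0, 1.0]] [-0.0091196  0.         0.         0.         0.       ]
top [[0.026, -0.992, 0.126, 0.353], [-1.0, -0.026, -0.003, 0.115], [0.006, -0.125, -0.992, 1.487], [0.0, 0.0, 0.0, 1.0]] [[512.5162220178144, 0.0, 275.14712042655276], [0.0, 512.5162220178144, 208.71985780912993], [0.0, 0.0, 1.0]] [-0.12065966  0.          0.          0.          0.        ]
```

View pics/scene0.png

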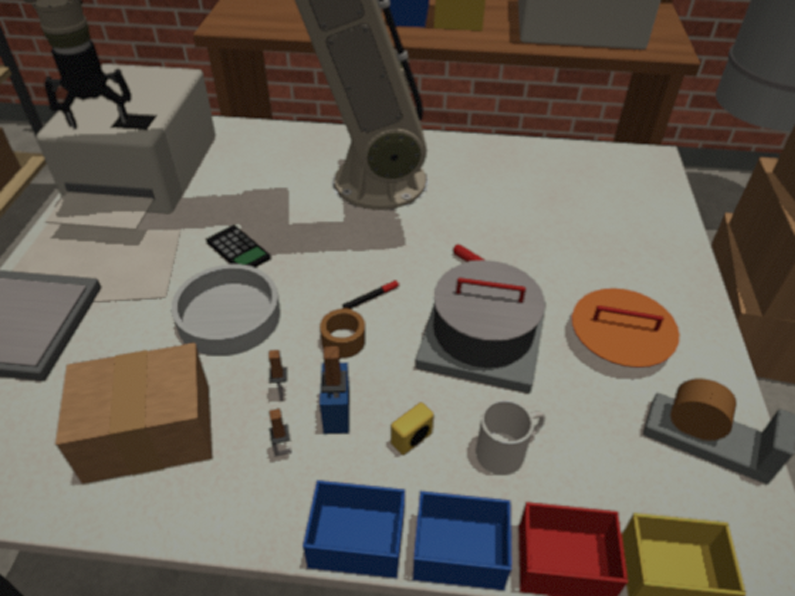

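View pics/top0.png

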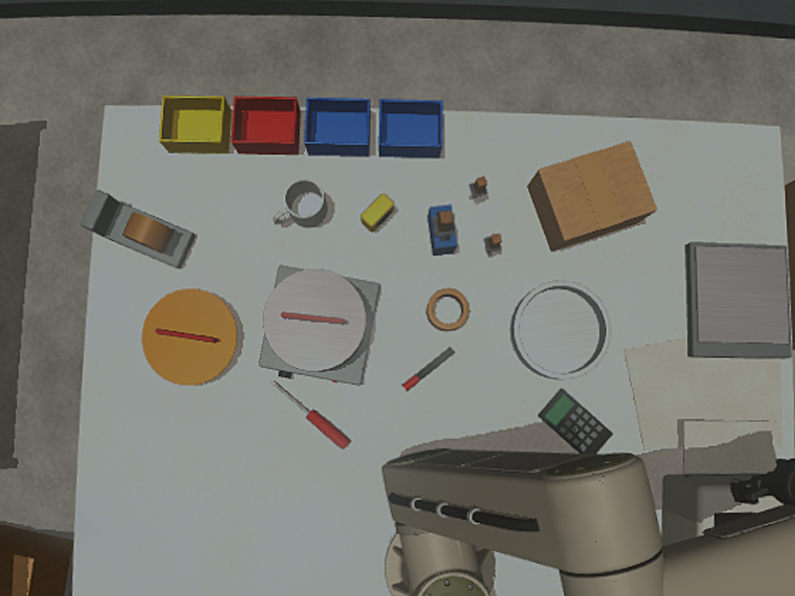

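The candidates for the lifter, in view pixels, are: scene (332,370), hanging in the blue holder; scene (277,370) and (278,430), two small free-standing ones; the last two are look-alikes. The candidates for the lid are the grey one on the pot at scene (490,300) and the orange one at scene (625,325). I choose the lifter in the holder and the grey lid. The rest is at top (561,330).

```bash
cat > m.py <<'E'
from h import *
def meas(n,verbose=1):
    c=cam(n); X=cloud(c); hsv=cv2.cvtColor(c['image'],cv2.COLOR_RGB2HSV); return c,X,hsv
if __name__=='__main__':
  for n in('top','scene'):
    c,X,h=meas(n); H,S,V=[h[...,i].astype(int) for i in range(3)]; x,y,z=X[...,0],X[...,1],X[...,2]
    with np.errstate(invalid='ignore'):
        box=lambda a,b,d,e:(x>a)&(x<b)&(y>d)&(y<e)
        def rep(t,m,z0=None):
            p=X[m]
            if len(p)<4: print(n,t,len(p));return
            r=cv2.minAreaRect(p[:,:2].astype(np.float32)*1000)
            print(n,t,len(p),'med',np.median(p,0).round(4),'rect',np.round(r[0],1),np.round(r[1],1),round(r[2],1))
        blue=(H>95)&(H<125)&(S>110); brown=(H>5)&(H<20)&(S>80)
        g=box(.4,.72,-.2,.2)
        rep('holder top',blue&g&(z>.078)&(z<.092)); rep('holder all',blue&g&(z>.03)&(z<.095))
        for k,(zl,zh) in {'handle top':(.155,.18),'small':(.09,.15)}.items(): rep(k,brown&g&(z>zl)&(z<zh))
        rep('handle',brown&g&(z>.1)&(z<.17))
        rep('collar',g&~brown&~blue&(z>.085)&(z<.1))
        rep('lid plate',box(.3,.65,.1,.4)&(z>.108)&(z<.122)&(S<90))
        rep('bar',((H<8)|(H>172))&(S>100)&box(.3,.65,.1,.45)&(z>.13)&(z<.17))
        rep('rest',box(.2,.65,-.35,-.1)&(z>.044)&(z<.056))
        m=box(.3,.65,.1,.5)&((H<8)|(H>172))&(S>100)
        print(np.unique((z[m]*100).round(),return_counts=True))
    if n=='top': save(c,'hold.png',(270,100,380,200),6)
    else: save(c,'hold_s.png',(170,230,270,310),6)
    for nm,uvz in {}.items(): pass
E
python3 m.py; python3 -c "
import cv2,numpy as np
a=cv2.imread('pics/hold.png');b=cv2.imread('pics/hold_s.png')
a=cv2.resize(a,(396,360));b=cv2.resize(b,(400,360));cv2.imwrite('pics/both.png',np.hstack([a,b]))"
```

```text
top holder top 153 med [0.6484 0.0148 0.0842] rect [673.   12.6] [82.3 41.5] 8.7
top holder all 158 med [0.6495 0.0149 0.0841] rect [673.   12.7] [82.2 41.8] 8.3
top handle top 63 med [0.6732 0.0126 0.163 ] rect [673.5  13. ] [20.8 20.7] 5.7
top small 59 med [ 0.6501 -0.0914  0.112 ] rect [ 677.1 -141.5] [ 18.7 140.8] 30.5
top handle 119 med [0.6686 0.0044 0.1578] rect [670.3 -92. ] [ 62.5 226.8] 9.5
top collar 142 med [0.6633 0.0149 0.0903] rect [616.5  37.8] [147.7 493.1] 36.9
top lid plate 3880 med [0.4764 0.2554 0.1154] rect [481.4 256.5] [193.  195.1] 1.6
top bar 96 med [0.4796 0.2615 0.1505] rect [479.6 256.4] [113.7   6.1] 85.2
top rest 792 med [ 0.4791 -0.2326  0.0499] rect [ 520.6 -224.7] [282.9 198.6] 9.9
(array([ 2.,  3.,  4.,  5.,  6.,  7.,  8., 14., 15., 16.]), array([ 9,  1,  1,  2,  1, 39, 19,  5, 83,  8]))
scene holder top 192 med [0.7074 0.0198 0.0848] rect [676.9  12.8] [83.5 40.4] 9.3
scene holder all 413 med [0.7146 0.0192 0.075 ] rect [677.1  13.1] [84.5 40.9] 8.3
scene handle top 112 med [0.679  0.0128 0.1626] rect [676.   12.5] [24.6 21.9] 9.8
scene small 264 med [0.6858 0.0072 0.1132] rect [673.6 -90.9] [ 60.4 227.6] 8.1
scene handle 346 med [0.6852 0.0103 0.1327] rect [673.6 -90.9] [ 60.4 227.6] 8.1
scene collar 232 med [0.673  0.0239 0.0909] rect [615.   58.9] [105.3 308.5] 32.1
scene lid plate 3223 med [0.4953 0.2562 0.1153] rect [481.1 255.5] [193.1 196.8] 87.8
scene bar 191 med [0.4836 0.2561 0.1496] rect [482.3 255.2] [115.7  14.2] 85.5
scene rest 842 med [ 0.4952 -0.2318  0.0497] rect [ 524.4 -224.7] [287.  196.3] 10.8
(array([ 4.,  5.,  6.,  7.,  8., 11., 12., 13., 14., 15.]), array([  1,   9,   4,  41,  20,   1,   7,  16,  19, 163]))
```

View pics/both.png

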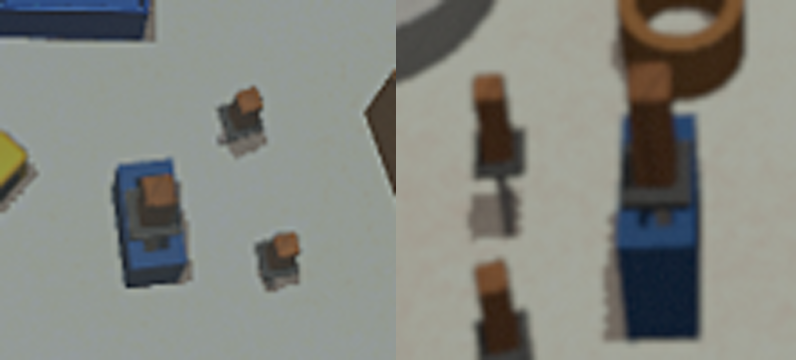

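Run:
```python
from h import *
import workcell; print([k for k in dir(workcell) if k[0]!='_']); print(workcell.grasp_offset if hasattr(workcell,'grasp_offset') else '')
from scipy.optimize import least_squares
for n in('top','scene'):
    X=np.load(n+'0.npy')
    for nm,(cx,cy),zl,zh,R in (('rest',(.48,-.232),.046,.055,.0935),('lid',(.481,.256),.111,.119,None)):
        d=np.hypot(X[...,0]-cx,X[...,1]-cy); p=X[(d<.115)&(X[...,2]>zl)&(X[...,2]<zh)]
        if R:
            f=least_squares(lambda q:np.hypot(p[:,0]-q[0],p[:,1]-q[1])-q[2],[cx,cy,R],loss='soft_l1',f_scale=.003); print(n,nm,len(p),f.x.round(4),p.min(0),p.max(0))
        else:
            c,r=cv2.minEnclosingCircle(p[:,:2].astype(np.float32)*1000); print(n,nm,c,r)
```

```text
['MotionError', 'get_state', 'grasp_offset', 'hand_in', 'read_camera']
0.0187
top rest 675 [ 0.479  -0.2318  0.0935] [ 0.38133994 -0.33228328  0.04600161] [ 0.57812157 -0.13310059  0.05494787]
top lid (480.72906494140625, 255.80941772460938) 98.23738861083984
scene rest 760 [ 0.4822 -0.2319  0.0931] [ 0.38218965 -0.33297112  0.04600158] [ 0.58157507 -0.13352194  0.05458179]
scene lid (481.18365478515625, 255.05792236328125) 100.13124084472656
```

Emit:
step_arm(
  deltas=[
    [15, 20, 2, 0, 0, 8, 1],
    [31, 37, 2, 0, 0, 8.5, 1],
    [31, 37, 2, 0, 0, 8.5, 1],
    [31, 37, 2, 0, 0, 8.5, 1],
    [31, 37, 2, 0, 0, 8.5, 1],
  ],
  newtons=60,
)

```text
clock: 0.7
tcp_pos: [0.354, -0.3641, 0.2413]
orientation: [-0.0, 0.847, 0.531, 0.0]
wrist_force: [0.8, -0.2, 0.7]
finger_gap: 0.0851
grip_force: 0.0
```

Emit:
step_arm(
  deltas=[
    [31, 37, 0, 0, 0, 8.5, 1],
    [31, 37, 0, 0, 0, 8.5, 1],
    [31, 37, 0, 0, 0, 8.5, 1],
    [31, 37, 0, 0, 0, 8.5, 1],
    [31, 37, 0, 0, 0, 0, 1],
  ],
)

```text
clock: 1.2
tcp_pos: [0.5092, -0.1789, 0.2413]
orientation: [0.0, 0.656, 0.755, 0.0]
wrist_force: [0.8, -1.1, 0.1]
finger_gap: 0.0856
grip_force: 0.0
```

Emit:
step_arm(
  deltas=[
    [31, 37, 0, 0, 0, 0, 1],
    [31, 37, 0, 0, 0, 0, 1],
    [31, 37, 0, 0, 0, 0, 1],
    [31, 37, 0, 0, 0, 0, 1],
    [31, 37, 0, 0, 0, 0, 1],
  ],
)

```text
clock: 1.7
tcp_pos: [0.6642, 0.0062, 0.2411]
orientation: [0.0, 0.657, 0.754, -0.0]
wrist_force: [1.1, -0.9, 0.4]
finger_gap: 0.0855
grip_force: 0.0
```

Emit:
step_arm(
  deltas=[
    [0, 0, 0, 0, 0, 0, 1],
    [0, 0, 0, 0, 0, 0, 1],
  ],
)

```text
clock: 1.9
tcp_pos: [0.6633, 0.0056, 0.2401]
orientation: [-0.001, 0.656, 0.755, -0.001]
wrist_force: [-1.0, -0.2, -0.3]
finger_gap: 0.0855
grip_force: 0.0
```

Emit:
step_arm(
  deltas=[
    [11.5, 7.5, -15, 0, 0, 0.7, 1],
    [0, 0, -32, 0, 0, 0, 1],
    [0, 0, -32, 0, 0, 0, 1],
    [0, 0, -32, 0, 0, 0, 1],
    [0, 0, -18, 0, 0, 0, 1],
  ],
)

```text
clock: 2.4
tcp_pos: [0.6726, 0.0108, 0.1086]
orientation: [-0.002, 0.653, 0.757, -0.001]
wrist_force: [-0.4, -0.7, -0.8]
finger_gap: 0.0855
grip_force: 0.0
```

Emit:
step_arm(
  deltas=[
    [0, 0, 0, 0, 0, 0, -0.2],
    [0, 0, 0, 0, 0, 0, -1],
    [0, 0, 0, 0, 0, 0, -1],
    [0, 0, 0, 0, 0, 0, -1],
    [0, 0, 0, 0, 0, 0, -1],
  ],
)

```text
clock: 2.9
tcp_pos: [0.6758, 0.0115, 0.1142]
orientation: [0.001, 0.652, 0.758, 0.001]
wrist_force: [-0.8, -0.6, 4.5]
finger_gap: 0.0235
grip_force: 59.3
```

Emit:
step_arm(
  deltas=[
    [0, 0, 10, 0, 0, 0, -1],
    [0, 0, 20, 0, 0, 0, -1],
    [0, 0, 30, 0, 0, 0, -1],
    [0, 0, 40, 0, 0, 0, -1],
    [0, 0, 40, 0, 0, 0, -1],
  ],
)

```text
clock: 3.4
tcp_pos: [0.6741, 0.0121, 0.2538]
orientation: [-0.0, 0.652, 0.758, -0.0]
wrist_force: [1.2, 0.7, -0.5]
finger_gap: 0.0234
grip_force: 58.9
```

Emit:
step_arm(
  deltas=[
    [0, 0, 10, 0, 0, 0, -1],
    [0, 0, 0, 0, 0, 0, -1],
    [0, 0, 0, 0, 0, 0, -1],
  ],
)

```text
clock: 3.7
tcp_pos: [0.6743, 0.012, 0.2609]
orientation: [-0.001, 0.652, 0.758, -0.0]
wrist_force: [-0.3, -0.4, -2.5]
finger_gap: 0.0233
grip_force: 59.1
```

Run:
```python
from h import *
c=cam('scene'); s=get_state(); print(s['tcp_pos'],s['orientation'],s['wrist_force'],s['finger_gap'],s['joint_pos'])
save(c,'lift_s.png',(180,130,300,220),6)
X=cloud(c); t=s['tcp_pos']
with np.errstate(invalid='ignore'):
    m=(np.hypot(X[...,0]-t[0],X[...,1]-t[1])<.05)&(X[...,2]<t[2]+.02)&(X[...,2]>.13)
p=X[m]; d=p-t
for lo in np.arange(-.13,.02,.01):
    q=d[(d[:,2]>=lo)&(d[:,2]<lo+.01)]
    if len(q): print(round(lo,3),len(q),(q.min(0)*1000).round(1),(q.max(0)*1000).round(1))
```

```text
[0.67388348 0.01201051 0.26005011] [-0.00140903  0.6522291   0.75801997 -0.00096931] [-0.37480304  0.07404432 -1.97749129] 0.02344956924042748 [-1.01165988e-01  5.20493484e-01  4.28412314e-01  1.48213555e+00
  2.31900290e-05  1.31987930e+00]
-0.11 1 [   4.5    5.1 -101.1] [   4.5    5.1 -101.1]
-0.1 33 [-17.8  -3.3 -99.2] [ 19.7   6.  -90.2]
-0.09 30 [-19.5  -2.8 -89.6] [ 19.2   6.6 -80.5]
-0.08 12 [-12.4  -4.7 -78.8] [ -7.8   2.2 -71.5]
-0.07 12 [-12.3  -3.8 -69.6] [ -6.2   2.7 -61.8]
-0.03 169 [-20.2 -21.  -29.6] [ 26.9  22.8 -20. ]
-0.02 50 [-18.6 -14.5 -20. ] [ 24.5  20.3 -10.5]
-0.01 26 [ 3.4 -8.  -9.8] [15.9 14.1 -0.3]
-0.0 24 [-7.7 -7.8  1.4] [25.6 13.1  9.9]
0.01 39 [ 9.2 -7.  10.2] [27.9 13.6 19.8]
```

View pics/lift_s.png

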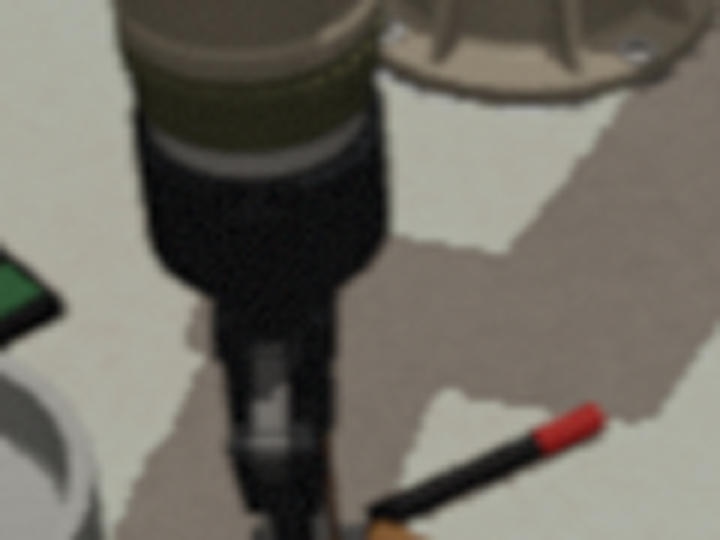

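The picture shows the gripper holding the lifter, with the hook cropped away at the bottom. The depth gives the hook: the post is at -x and the lip at +x, so the hook faces world +x and will enter the loop from the robot's side.

Emit:
step_arm(
  deltas=[
    [-12, 13, 15, 0, 0, -4.4, -1],
    [-23, 25, 15, 0, 0, -4.4, -1],
    [-23, 25, 0, 0, 0, -4.4, -1],
    [-23, 25, 0, 0, 0, 0, -1],
    [-23, 25, 0, 0, 0, 0, -1],
  ],
)

```text
clock: 4.25
tcp_pos: [0.5688, 0.1256, 0.2899]
orientation: [-0.001, 0.735, 0.678, -0.002]
wrist_force: [0.2, 0.7, -1.8]
finger_gap: 0.0233
grip_force: 59.2
```

Emit:
step_arm(
  deltas=[
    [-23, 25, 0, 0, 0, 0, -1],
    [-23, 25, 0, 0, 0, 0, -1],
    [-23, 25, 0, 0, 0, 0, -1],
    [-23, 25, 0, 0, 0, 0, -1],
    [-20, 20, 0, 0, 0, 0, -1],
  ],
)

```text
clock: 4.75
tcp_pos: [0.4563, 0.2456, 0.2901]
orientation: [-0.001, 0.735, 0.678, -0.002]
wrist_force: [0.7, 0.2, -1.7]
finger_gap: 0.0234
grip_force: 59.2
```

Emit:
step_arm(
  deltas=[
    [-12, 13, 0, 0, 0, 0, -1],
    [0, 0, 0, 0, 0, 0, -1],
    [0, 0, 0, 0, 0, 0, -1],
    [0, 0, 0, 0, 0, 0, -1],
  ],
)

```text
clock: 5.15
tcp_pos: [0.4469, 0.2572, 0.2913]
orientation: [-0.0, 0.735, 0.678, -0.001]
wrist_force: [-0.9, -0.1, -1.5]
finger_gap: 0.0232
grip_force: 59.1
```

```bash
cat > hook.py <<'E'
from h import *
import sys
s=get_state(); t=s['tcp_pos']; q=s['orientation']
print('t',s['clock'],'tcp',(t*1000).round(1),'yaw',np.degrees(2*np.arctan2(q[2],q[1])).round(2),q.round(4),'F',s['wrist_force'].round(2),'T',s['ft_torque'].round(3))
for n in('top','scene'):
    c=cam(n); X=cloud(c); h=cv2.cvtColor(c['image'],cv2.COLOR_RGB2HSV); H,S=h[...,0].astype(int),h[...,1].astype(int)
    with np.errstate(invalid='ignore'):
        red=((H<8)|(H>172))&(S>100)&(np.hypot(X[...,0]-.481,X[...,1]-.256)<.09)&(X[...,2]>.138)
        p=X[red]
        if len(p)>10:
            r=cv2.minAreaRect(p[:,:2].astype(np.float32)*1000);print(n,'bar',np.round(r[0],1),np.round(r[1],1),round(r[2],1),'z',np.median(p[:,2]).round(4))
        m=(np.hypot(X[...,0]-.481,X[...,1]-.256)<.092)&(X[...,2]<.127)&(X[...,2]>.105)&(S<90)
        p=X[m]; A=np.c_[p[:,:2]-[.481,.256],np.ones(len(p))]
        k=np.ones(len(p),bool)
        for _ in range(4):
            a=np.linalg.lstsq(A[k],p[k,2],rcond=None)[0]; k=abs(A@a-p[:,2])<.003
        print(n,'plate tilt dz/dx,dz/dy',a[:2].round(4),'z0',a[2].round(4),k.sum())
        m=(np.hypot(X[...,0]-t[0],X[...,1]-t[1])<.03)&(X[...,2]<t[2]-.03)&(X[...,2]>t[2]-.105)&~red&(X[...,2]>.123)
        d=(X[m]-t)*1000
        for lo in range(-105,-30,15):
            e=d[(d[:,2]>=lo)&(d[:,2]<lo+15)]
            if len(e): print(' ',lo,len(e),e.min(0).round(1),e.max(0).round(1))
    if n=='scene' and len(sys.argv)>1: save(c,sys.argv[1],(270,110,420,222),5)
E
python3 hook.py pre.png
```

```text
t 5.15 tcp [446.9 257.2 291.3] yaw 85.33 [-1.000e-04  7.353e-01  6.777e-01 -8.000e-04] F [-0.88 -0.09 -1.49] T [-0.025  0.01   0.002]
top plate tilt dz/dx,dz/dy [-0.0006 -0.001 ] z0 0.1152 1240
scene bar [466.5 256.4] [116.   45.1] 86.2 z 0.1498
scene plate tilt dz/dx,dz/dy [0.0004 0.0001] z0 0.1153 2609
  -105 26 [-12.3  -4.1 -98.8] [ 21.1   3.5 -90.2]
  -90 24 [-11.3  -2.6 -89.7] [ 19.1   5.1 -75.2]
  -75 15 [-12.4  -1.7 -74.7] [ -4.2   5.8 -60. ]
  -60 9 [-10.5  -1.2 -59.7] [ -4.6   5.3 -51.5]
```

View pics/pre.png

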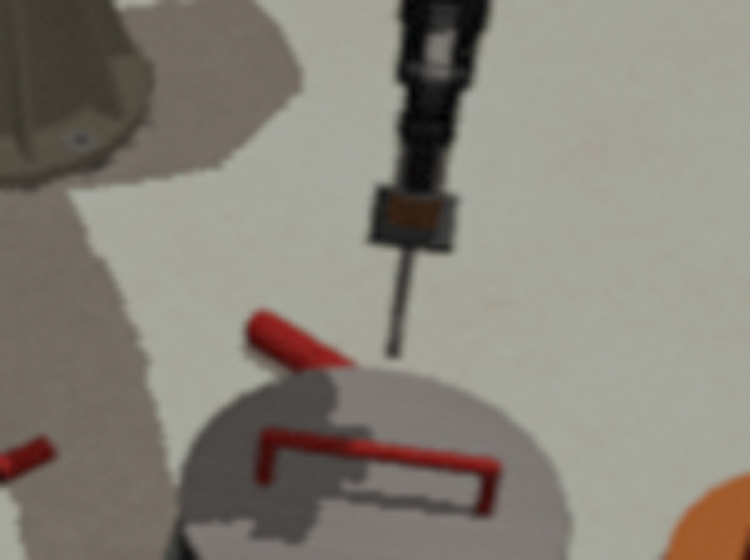

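The picture shows the lifter upright, with its post foot at (393,352), behind the red loop that runs from (265,435) to (498,467). The lid is level. I go down next to it.

Emit:
step_arm(
  deltas=[
    [0, 0, -20, 0, 0, 0, -1],
    [0, 0, -25, 0, 0, 0, -1],
    [0, 0, -15, 0, 0, 0, -1],
    [0, 0, -8, 0, 0, 0, -1],
    [0, 0, -2, 0, 0, 0, -1],
  ],
)

```text
clock: 5.75
tcp_pos: [0.4466, 0.2572, 0.2214]
orientation: [-0.0, 0.735, 0.678, -0.001]
wrist_force: [-0.4, -0.1, -1.7]
finger_gap: 0.0233
grip_force: 59.2
```

Emit:
step_arm(
  deltas=[
    [0, 0, 0, 0, 0, 0, -1],
    [0, 0, 0, 0, 0, 0, -1],
  ],
)

```text
clock: 5.95
tcp_pos: [0.4474, 0.258, 0.2233]
orientation: [0.0, 0.735, 0.678, 0.001]
wrist_force: [-0.9, 0.3, -2.4]
finger_gap: 0.0235
grip_force: 59.2
```

```bash
python3 hook.py
```

```text
t 5.95 tcp [447.4 258.  223.3] yaw 85.36 [3.000e-04 7.351e-01 6.779e-01 8.000e-04] F [-0.88  0.32 -2.42] T [ 0.025 -0.038 -0.031]
top plate tilt dz/dx,dz/dy [ 0.0027 -0.001 ] z0 0.1152 1098
scene bar [482.6 255.1] [115.8  11.9] 85.3 z 0.1493
scene plate tilt dz/dx,dz/dy [ 0.0003 -0.0009] z0 0.1154 2602
  -105 14 [ -9.7  -2.3 -95.9] [  3.3   5.3 -91.5]
  -90 19 [-12.6  -2.7 -89.9] [ 17.3   5.9 -75.4]
  -75 15 [-11.4  -1.8 -74.9] [ -6.    5.2 -60. ]
  -60 5 [-11.8  -1.3 -58.3] [ -8.2   6.2 -54.5]
```

Emit:
step_arm(
  deltas=[
    [6, -0.5, 0, 0, 0, 0, -1],
    [8, -0.7, 0, 0, 0, 0, -1],
    [8, -0.7, 0, 0, 0, 0, -1],
    [6, -0.5, 0, 0, 0, 0, -1],
    [4, -0.3, 0, 0, 0, 0, -1],
  ],
)

```text
clock: 6.55
tcp_pos: [0.4796, 0.255, 0.2221]
orientation: [0.0, 0.735, 0.678, -0.0]
wrist_force: [0.3, 0.8, -2.7]
finger_gap: 0.0238
grip_force: 59.2
```

Emit:
step_arm(
  deltas=[
    [2, -0.1, 0, 0, 0, 0, -1],
    [0, 0, 0, 0, 0, 0, -1],
  ],
)

```text
clock: 6.75
tcp_pos: [0.4809, 0.255, 0.2221]
orientation: [-0.0, 0.735, 0.678, -0.0]
wrist_force: [-0.3, 0.9, -1.9]
finger_gap: 0.0233
grip_force: 59.2
```

```bash
python3 hook.py hk.png
```

```text
t 6.75 tcp [480.9 255.  222.1] yaw 85.36 [-0.000e+00  7.352e-01  6.779e-01 -1.000e-04] F [-0.33  0.93 -1.9 ] T [-0.011  0.016  0.022]
top bar [475.7 220.9] [20.8  4.1] 85.4 z 0.1518
top plate tilt dz/dx,dz/dy [-0.0035 -0.0006] z0 0.1153 840
  -90 1 [  1.1 -28.4 -76.3] [  1.1 -28.4 -76.3]
  -75 7 [ -7.5 -29.2 -73.7] [  0.6 -23.5 -68.1]
scene bar [483.5 254.9] [115.4  13.1] 86.6 z 0.1496
scene plate tilt dz/dx,dz/dy [0.0007 0.0011] z0 0.1153 2472
  -105 17 [ -8.5  -3.5 -97.8] [ 19.2   3.8 -90.8]
  -90 26 [-10.3 -15.  -89.9] [ 20.7  26.1 -75.2]
  -75 23 [-11.1  -8.5 -73.6] [  9.9  18.2 -60.3]
  -60 4 [-11.   -0.5 -59.6] [ -7.7   4.8 -56.3]
  -45 1 [ 18.9  10.9 -30.1] [ 18.9  10.9 -30.1]
```

View pics/hk.png

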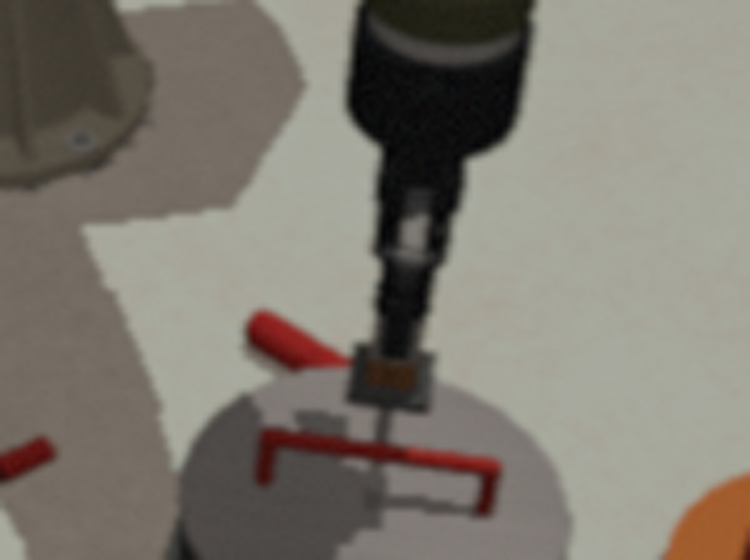

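The picture shows the hook under the middle of the loop, with the post behind the bar at (385,440) and the lip in front at (372,500). I raise in small steps to feel the contact.

Emit:
step_arm(
  deltas=[
    [0, 0, 5, 0, 0, 0, -1],
    [0, 0, 4, 0, 0, 0, -1],
    [0, 0, 1, 0, 0, 0, -1],
    [0, 0, 1, 0, 0, 0, -1],
    [0, 0, 0, 0, 0, 0, -1],
  ],
)

```text
clock: 7.35
tcp_pos: [0.4808, 0.2551, 0.2336]
orientation: [0.0, 0.735, 0.678, 0.0]
wrist_force: [-0.4, -0.8, -1.9]
finger_gap: 0.0233
grip_force: 59.2
```

Emit:
step_arm(
  deltas=[
    [0, 0, 1, 0, 0, 0, -1],
    [0, 0, 0, 0, 0, 0, -1],
  ],
)

```text
clock: 7.55
tcp_pos: [0.4806, 0.255, 0.2341]
orientation: [-0.0, 0.735, 0.678, -0.0]
wrist_force: [0.6, -0.2, -2.2]
finger_gap: 0.0231
grip_force: 59.0
```

Emit:
step_arm(
  deltas=[
    [0, 0, 1, 0, 0, 0, -1],
    [0, 0, 0, 0, 0, 0, -1],
  ],
)

```text
clock: 7.75
tcp_pos: [0.4801, 0.2549, 0.2344]
orientation: [-0.0, 0.735, 0.678, -0.001]
wrist_force: [1.0, 0.7, -8.2]
finger_gap: 0.0235
grip_force: 59.0
```

Emit:
step_arm(
  deltas=[
    [0, 0, 1, 0, 0, 0, -1],
    [0, 0, 0, 0, 0, 0, -1],
  ],
)

```text
clock: 7.95
tcp_pos: [0.4804, 0.2549, 0.2358]
orientation: [-0.0, 0.735, 0.678, -0.001]
wrist_force: [-0.0, 0.2, -7.3]
finger_gap: 0.0236
grip_force: 59.0
```

Emit:
step_arm(
  deltas=[
    [0, 0, 1, 0, 0, 0, -1],
    [0, 0, 1, 0, 0, 0, -1],
    [0, 0, 0, 0, 0, 0, -1],
    [0, 0, 0, 0, 0, 0, -1],
    [0, 0, 0, 0, 0, 0, -1],
  ],
)

```text
clock: 8.45
tcp_pos: [0.4807, 0.2551, 0.2384]
orientation: [0.0, 0.735, 0.678, 0.0]
wrist_force: [-0.1, 1.1, -7.0]
finger_gap: 0.0232
grip_force: 59.0
```

```bash
cat > feel.py <<'E'
from h import *
F=[];T=[];P=[];A0=[]
for i in range(3):
  for n in('scene','top'):
    c=cam(n); s=get_state(); F.append(s['wrist_force']);T.append(s['ft_torque']);P.append(s['tcp_pos'])
    X=cloud(c); S=cv2.cvtColor(c['image'],cv2.COLOR_RGB2HSV)[...,1]
    o=P[0]
    with np.errstate(invalid='ignore'):
        m=(np.hypot(X[...,0]-.481,X[...,1]-.256)<.092)&(X[...,2]<.13)&(X[...,2]>.105)&(S<90)
    p=X[m]; A=np.c_[p[:,:2]-[.481,.256],np.ones(len(p))]; k=np.ones(len(p),bool)
    for _ in range(4):
        a=np.linalg.lstsq(A[k],p[k,2],rcond=None)[0]; k=abs(A@a-p[:,2])<.003
    A0.append((n,a.round(4),k.sum()))
print(s['clock'],'F',np.mean(F,0).round(2),'T',np.mean(T,0).round(3),'tcp',(np.mean(P,0)*1000).round(1))
for a in A0[:2]+A0[-2:]: print(a)
E
python3 feel.py
```

```text
8.75 F [ 0.36 -0.02 -8.3 ] T [ 0.052 -0.029  0.01 ] tcp [480.7 255.1 238.3]
('scene', array([0.0045, 0.0412, 0.1193]), np.int64(2512))
('top', array([0.0113, 0.0406, 0.119 ]), np.int64(847))
('scene', array([0.0071, 0.0424, 0.1193]), np.int64(2505))
('top', array([0.0107, 0.0377, 0.1192]), np.int64(837))
```

Emit:
step_arm(
  deltas=[
    [0, 0, -2, 0, 0, 0, -1],
    [0, 0, -4, 0, 0, 0, -1],
    [-0.8, -10, 0, 0, 0, 0, -1],
    [0, 0, 3, 0, 0, 0, -1],
    [0, 0, 1, 0, 0, 0, -1],
  ],
)

```text
clock: 9.25
tcp_pos: [0.4798, 0.2445, 0.2365]
orientation: [-0.0, 0.735, 0.678, -0.0]
wrist_force: [1.2, 0.5, -7.9]
finger_gap: 0.0233
grip_force: 59.4
```

Emit:
step_arm(
  deltas=[
    [0, 0, 1, 0, 0, 0, -1],
    [0, 0, 1, 0, 0, 0, -1],
    [0, 0, 0, 0, 0, 0, -1],
    [0, 0, 0, 0, 0, 0, -1],
  ],
)

```text
clock: 9.65
tcp_pos: [0.4799, 0.2451, 0.2381]
orientation: [-0.0, 0.735, 0.678, -0.0]
wrist_force: [0.3, -0.1, -8.7]
finger_gap: 0.0234
grip_force: 59.4
```

```bash
python3 feel.py
```

```text
9.95 F [-0.14 -0.4  -7.86] T [-0.003  0.002 -0.035] tcp [479.9 245.1 238.2]
('scene', array([-0.0061, -0.0369,  0.1187]), np.int64(2542))
('top', array([-0.0074, -0.0298,  0.119 ]), np.int64(667))
('scene', array([-0.0059, -0.0382,  0.1188]), np.int64(2559))
('top', array([-0.0035, -0.0494,  0.118 ]), np.int64(648))
```

Emit:
step_arm(
  deltas=[
    [0, 0, -2, 0, 0, 0, -1],
    [0, 0, -4, 0, 0, 0, -1],
    [0.4, 5, 0, 0, 0, 0, -1],
    [0, 0, 3, 0, 0, 0, -1],
    [0, 0, 1, 0, 0, 0, -1],
  ],
)

```text
clock: 10.45
tcp_pos: [0.4802, 0.2502, 0.2364]
orientation: [-0.0, 0.735, 0.678, -0.0]
wrist_force: [0.4, 0.1, -8.0]
finger_gap: 0.0234
grip_force: 59.4
```

Emit:
step_arm(
  deltas=[
    [0, 0, 1, 0, 0, 0, -1],
    [0, 0, 1, 0, 0, 0, -1],
    [0, 0, 0, 0, 0, 0, -1],
    [0, 0, 0, 0, 0, 0, -1],
  ],
)

```text
clock: 10.85
tcp_pos: [0.4803, 0.25, 0.2381]
orientation: [-0.0, 0.735, 0.678, -0.0]
wrist_force: [0.3, -0.4, -7.0]
finger_gap: 0.0234
grip_force: 59.4
```

```bash
python3 feel.py
```

```text
11.15 F [ 0.22 -0.08 -8.12] T [ 0.002  0.008 -0.028] tcp [480.3 250.  238.2]
('scene', array([-0.0016,  0.0238,  0.1193]), np.int64(2516))
('top', array([0.0013, 0.0205, 0.1191]), np.int64(773))
('scene', array([-0.0012,  0.0221,  0.1193]), np.int64(2551))
('top', array([0.0013, 0.0185, 0.1191]), np.int64(758))
```

Emit:
step_arm(
  deltas=[
    [0, 0, -2, 0, 0, 0, -1],
    [0, 0, -4, 0, 0, 0, -1],
    [-0.2, -2.5, 0, 0, 0, 0, -1],
    [0, 0, 3, 0, 0, 0, -1],
    [0, 0, 1, 0, 0, 0, -1],
  ],
)

```text
clock: 11.65
tcp_pos: [0.48, 0.2474, 0.2364]
orientation: [-0.0, 0.735, 0.678, -0.0]
wrist_force: [0.3, -0.9, -9.6]
finger_gap: 0.0236
grip_force: 59.4
```

Emit:
step_arm(
  deltas=[
    [0, 0, 1, 0, 0, 0, -1],
    [0, 0, 1, 0, 0, 0, -1],
    [0, 0, 0, 0, 0, 0, -1],
    [0, 0, 0, 0, 0, 0, -1],
  ],
)

```text
clock: 12.05
tcp_pos: [0.4801, 0.2475, 0.2381]
orientation: [-0.0, 0.735, 0.678, -0.0]
wrist_force: [0.1, -0.3, -8.2]
finger_gap: 0.0234
grip_force: 59.4
```

```bash
python3 feel.py
```

```text
12.35 F [-0.07 -0.04 -8.23] T [ 0.019 -0.014 -0.004] tcp [480.1 247.6 238.2]
('scene', array([-0.0022, -0.0182,  0.119 ]), np.int64(2527))
('top', array([ 0.0033, -0.0285,  0.1181]), np.int64(725))
('scene', array([-0.0032, -0.0179,  0.119 ]), np.int64(2548))
('top', array([-0.0034, -0.0302,  0.1183]), np.int64(679))
```

Emit:
step_arm(
  deltas=[
    [0, 0, -2, 0, 0, 0, -1],
    [0, 0, -4, 0, 0, 0, -1],
    [0.1, 1.2, 0, 0, 0, 0, -1],
    [0, 0, 3, 0, 0, 0, -1],
    [0, 0, 1, 0, 0, 0, -1],
  ],
)

```text
clock: 12.85
tcp_pos: [0.4801, 0.2488, 0.2364]
orientation: [-0.0, 0.735, 0.678, -0.0]
wrist_force: [1.0, -0.8, -7.9]
finger_gap: 0.0231
grip_force: 59.4
```

Emit:
step_arm(
  deltas=[
    [0, 0, 1, 0, 0, 0, -1],
    [0, 0, 1, 0, 0, 0, -1],
    [0, 0, 0, 0, 0, 0, -1],
    [0, 0, 0, 0, 0, 0, -1],
  ],
)

```text
clock: 13.25
tcp_pos: [0.4802, 0.2487, 0.2381]
orientation: [-0.0, 0.735, 0.678, -0.0]
wrist_force: [0.6, 0.3, -7.9]
finger_gap: 0.0235
grip_force: 59.4
```

```bash
python3 feel.py
```

```text
13.55 F [ 0.27 -0.   -8.06] T [-0.002  0.008  0.019] tcp [480.2 248.7 238.2]
('scene', array([-0.0019,  0.0009,  0.1191]), np.int64(2530))
('top', array([-0.0018, -0.0011,  0.119 ]), np.int64(725))
('scene', array([-0.001 ,  0.0009,  0.1193]), np.int64(2538))
('top', array([-0.0075,  0.0011,  0.1192]), np.int64(718))
```

Emit:
step_arm(
  deltas=[
    [0, 0, 1, 0, 0, 0, -1],
    [0, 0, 2, 0, 0, 0, -1],
    [0, 0, 3, 0, 0, 0, -1],
    [0, 0, 1, 0, 0, 0, -1],
    [0, 0, 0, 0, 0, 0, -1],
  ],
)

```text
clock: 14.05
tcp_pos: [0.4805, 0.2489, 0.2457]
orientation: [0.0, 0.735, 0.678, 0.0]
wrist_force: [-0.4, 0.3, -8.3]
finger_gap: 0.0236
grip_force: 59.4
```

```bash
cat > tilt.py <<'E'
from h import *
s=get_state(); t=s['tcp_pos']; q=s['orientation']
print(s['clock'],(t*1000).round(1),'F',s['wrist_force'].round(2),'yaw',np.degrees(2*np.arctan2(q[2],q[1])).round(2))
for n in('scene','top'):
    c=cam(n); X=cloud(c); S=cv2.cvtColor(c['image'],cv2.COLOR_RGB2HSV)[...,1]
    zc=t[2]-.1195
    with np.errstate(invalid='ignore'): m=(np.hypot(X[...,0]-t[0],X[...,1]-t[1]-.007)<.115)&(abs(X[...,2]-zc)<.013)&(S<90)
    p=X[m]; A=np.c_[p[:,:2]-t[:2],np.ones(len(p))]; k=np.ones(len(p),bool)
    for _ in range(4):
        a=np.linalg.lstsq(A[k],p[k,2],rcond=None)[0]; k=abs(A@a-p[:,2])<.003
    cc,r=cv2.minEnclosingCircle(p[k][:,:2].astype(np.float32)*1000)
    print(n,a.round(4),k.sum(),'lid centre',np.round(cc,1),round(r,1))
E
python3 tilt.py
```

```text
14.05 [480.5 248.9 245.7] F [-0.35  0.31 -8.27] yaw 85.38
scene [0.0008 0.0042 0.1267] 2936 lid centre [482.9 257.7] 98.9
top [-0.0041  0.0123  0.127 ] 861 lid centre [494.2 220.8] 89.0
```

Level and free. I lift on gently.

Emit:
step_arm(
  deltas=[
    [0, 0, 3, 0, 0, 0, -1],
    [0, 0, 5, 0, 0, 0, -1],
    [0, 0, 6, 0, 0, 0, -1],
    [0, 0, 6, 0, 0, 0, -1],
    [0, 0, 6, 0, 0, 0, -1],
  ],
)

```text
clock: 14.65
tcp_pos: [0.4804, 0.2488, 0.2722]
orientation: [0.0, 0.735, 0.678, 0.0]
wrist_force: [-0.0, -0.2, -8.4]
finger_gap: 0.0232
grip_force: 59.3
```

Emit:
step_arm(
  deltas=[
    [0, 0, 6, 0, 0, 0, -1],
    [0, 0, 6, 0, 0, 0, -1],
    [0, 0, 6, 0, 0, 0, -1],
    [0, 0, 5, 0, 0, 0, -1],
    [0, 0, 4, 0, 0, 0, -1],
  ],
)

```text
clock: 15.15
tcp_pos: [0.4803, 0.2488, 0.2989]
orientation: [0.0, 0.735, 0.678, 0.0]
wrist_force: [0.3, 0.6, -7.7]
finger_gap: 0.0231
grip_force: 59.3
```

Emit:
step_arm(
  deltas=[
    [0, 0, 2, 0, 0, 0, -1],
    [0, 0, 1, 0, 0, 0, -1],
    [0, 0, 0, 0, 0, 0, -1],
  ],
)

```text
clock: 15.45
tcp_pos: [0.4802, 0.2488, 0.3013]
orientation: [0.0, 0.735, 0.678, 0.0]
wrist_force: [0.7, 0.3, -8.2]
finger_gap: 0.0231
grip_force: 59.4
```

```bash
python3 tilt.py
```

```text
15.45 [480.2 248.8 301.3] F [ 0.69  0.33 -8.25] yaw 85.38
scene [-0.0035  0.0032  0.1822] 3139 lid centre [482.8 257.9] 99.5
top [-0.0083  0.0055  0.1823] 987 lid centre [492.3 220.4] 89.0
```

Emit:
step_arm(
  deltas=[
    [0, -2, 0, 0, 0, 0, -1],
    [0, -4, 0, 0, 0, 0, -1],
    [0, -6, 0, 0, 0, 0, -1],
    [0, -8, 0, 0, 0, 0, -1],
    [0, -10, 0, 0, 0, 0, -1],
  ],
)

```text
clock: 16.05
tcp_pos: [0.4802, 0.218, 0.3013]
orientation: [0.0, 0.735, 0.678, -0.0]
wrist_force: [-0.3, -0.4, -8.4]
finger_gap: 0.0235
grip_force: 59.4
```

Emit:
step_arm(
  deltas=[
    [0, -12, 0, 0, 0, 0, -1],
    [0, -14, 0, 0, 0, 0, -1],
    [0, -15, 0, 0, 0, 0, -1],
    [0, -15, 0, 0, 0, 0, -1],
    [0, -15, 0, 0, 0, 0, -1],
  ],
)

```text
clock: 16.55
tcp_pos: [0.4802, 0.1462, 0.3014]
orientation: [0.0, 0.735, 0.678, 0.0]
wrist_force: [-0.5, -0.1, -7.1]
finger_gap: 0.0233
grip_force: 59.4
```

```bash
python3 -c "
from workcell import *;s=get_state();print(s['tcp_pos'],s['wrist_force'],s['joint_pos'])"
```

```text
[0.48017666 0.14624704 0.30139374] [-0.51889826 -0.09914041 -7.11746735] [ 1.35674760e-01  1.59228312e-01  1.69044914e-02  1.42827358e+00
 -1.50207943e-04  1.78760733e+00]
```

Emit:
step_arm(
  deltas=[
    [0, -15, 0, 0, 0, 0, -1],
    [0, -15, 0, 0, 0, 0, -1],
    [0, -15, 0, 0, 0, 0, -1],
    [0, -15, 0, 0, 0, 0, -1],
    [0, -15, 0, 0, 0, 0, -1],
  ],
)

```text
clock: 17.05
tcp_pos: [0.4801, 0.0713, 0.3014]
orientation: [0.0, 0.735, 0.678, 0.0]
wrist_force: [1.1, -0.2, -8.0]
finger_gap: 0.0235
grip_force: 59.4
```

Emit:
step_arm(
  deltas=[
    [0, -15, 0, 0, 0, 0, -1],
    [0, -15, 0, 0, 0, 0, -1],
    [0, -15, 0, 0, 0, 0, -1],
    [0, -15, 0, 0, 0, 0, -1],
    [0, -15, 0, 0, 0, 0, -1],
  ],
)

```text
clock: 17.55
tcp_pos: [0.48, -0.0037, 0.3015]
orientation: [0.0, 0.735, 0.678, 0.0]
wrist_force: [-0.3, 0.3, -8.4]
finger_gap: 0.0232
grip_force: 59.4
```

Emit:
step_arm(
  deltas=[
    [0, -15, 0, 0, 0, 0, -1],
    [0, -15, 0, 0, 0, 0, -1],
    [0, -15, 0, 0, 0, 0, -1],
    [0, -15, 0, 0, 0, 0, -1],
    [0, -15, 0, 0, 0, 0, -1],
  ],
)

```text
clock: 18.05
tcp_pos: [0.4799, -0.0786, 0.3014]
orientation: [0.0, 0.735, 0.678, 0.0]
wrist_force: [0.3, 1.0, -7.1]
finger_gap: 0.0235
grip_force: 59.4
```

Emit:
step_arm(
  deltas=[
    [0, -15, 0, 0, 0, 0, -1],
    [0, -15, 0, 0, 0, 0, -1],
    [0, -15, 0, 0, 0, 0, -1],
    [0, -15, 0, 0, 0, 0, -1],
    [0, -15, 0, 0, 0, 0, -1],
  ],
)

```text
clock: 18.55
tcp_pos: [0.4802, -0.1535, 0.3013]
orientation: [0.0, 0.735, 0.678, 0.0]
wrist_force: [-0.1, 0.6, -8.2]
finger_gap: 0.023
grip_force: 59.4
```

Emit:
step_arm(
  deltas=[
    [0, -14, 0, 0, 0, 0, -1],
    [0, -13, 0, 0, 0, 0, -1],
    [0, -12, 0, 0, 0, 0, -1],
    [0, -10, 0, 0, 0, 0, -1],
    [0, -10, 0, 0, 0, 0, -1],
  ],
)

```text
clock: 19.05
tcp_pos: [0.4802, -0.2119, 0.3013]
orientation: [-0.0, 0.735, 0.678, 0.0]
wrist_force: [-0.1, 0.3, -8.3]
finger_gap: 0.0232
grip_force: 59.5
```

Emit:
step_arm(
  deltas=[
    [0, -8, 0, 0, 0, 0, -1],
    [0, -8, 0, 0, 0, 0, -1],
    [0, -6, 0, 0, 0, 0, -1],
    [0, -4, 0, 0, 0, 0, -1],
    [0, -2, 0, 0, 0, 0, -1],
  ],
)

```text
clock: 19.55
tcp_pos: [0.4802, -0.2395, 0.3013]
orientation: [-0.0, 0.735, 0.678, 0.0]
wrist_force: [0.5, 0.7, -8.2]
finger_gap: 0.0232
grip_force: 59.5
```

Emit:
step_arm(
  deltas=[
    [0, 0, 0, 0, 0, 0, -1],
    [0, 0, 0, 0, 0, 0, -1],
    [0, 0, 0, 0, 0, 0, -1],
  ],
)

```text
clock: 19.85
tcp_pos: [0.4802, -0.2389, 0.3014]
orientation: [-0.0, 0.735, 0.678, 0.0]
wrist_force: [0.2, -0.1, -8.3]
finger_gap: 0.0235
grip_force: 59.5
```

```bash
python3 tilt.py
python3 - <<'E'
from h import *
from scipy.optimize import least_squares
t=get_state()['tcp_pos']
for n in('scene','top'):
    c=cam(n);X=cloud(c); hsv=cv2.cvtColor(c['image'],cv2.COLOR_RGB2HSV);H,S=hsv[...,0].astype(int),hsv[...,1].astype(int)
    with np.errstate(invalid='ignore'):
        plate=((np.hypot(X[...,0]-t[0],X[...,1]-t[1]-.007)<.12)&(abs(X[...,2]-t[2]+.1195)<.01)).astype(np.uint8)
    red=((H<8)|(H>172))&(S>100)&(np.hypot(X[...,0]-t[0],X[...,1]-t[1])<.09)
    r=cv2.minAreaRect(X[red][:,:2].astype(np.float32)*1000); print(n,'bar',np.round(r[0],1),np.round(r[1],1),round(r[2],1))
    p=X[plate>0][:,:2]; 
    # outermost point per azimuth bin, robust circle radius 98
    c0=np.array([t[0],t[1]+.007]); az=np.degrees(np.arctan2(*(p-c0).T[::-1]))//6; rr=np.hypot(*(p-c0).T)
    e=np.array([p[az==k][rr[az==k].argmax()] for k in np.unique(az)])
    f=least_squares(lambda q:np.hypot(e[:,0]-q[0],e[:,1]-q[1])-.098,c0,loss='soft_l1',f_scale=.001); print(n,'circle',(f.x*1000).round(1))
    if n=='scene': save(c,'overrest.png',(80,100,260,260),4)
E
```

```text
19.85 [ 480.2 -238.9  301.4] F [ 0.19 -0.1  -8.32] yaw 85.4
scene [0.0005 0.0091 0.1823] 2835 lid centre [ 482.4 -229.2] 99.8
top [0.0006 0.0107 0.182 ] 2353 lid centre [ 481.4 -229.1] 98.3
scene bar [ 467.1 -233.7] [ 59.2 122.6] 2.1
scene circle [ 483.4 -230. ]
top bar [ 483.  -201.6] [62.6  9.1] 83.9
top circle [ 481.7 -229.3]
```

View pics/overrest.png

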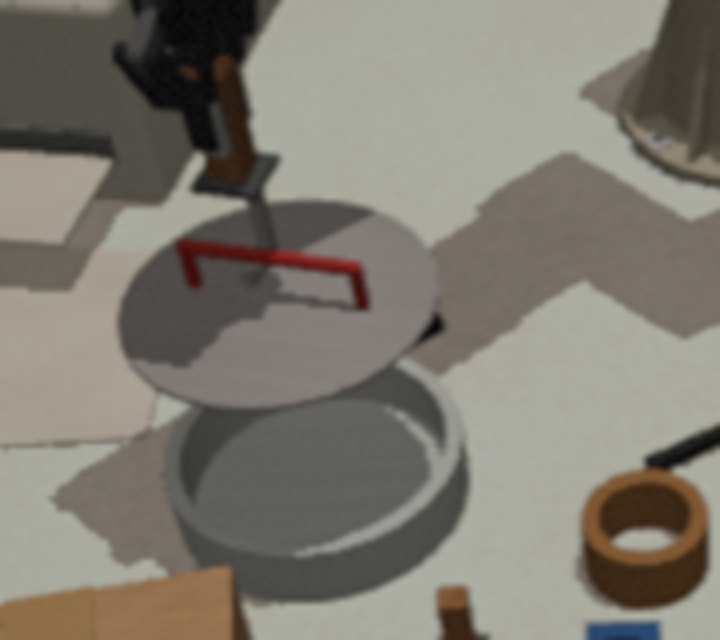

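The picture shows the lid hanging level above the rest, with the loop at (275,255) and the cup at (315,480). I correct by about (-1.5, -2.5) mm and lower.

Emit:
step_arm(
  deltas=[
    [-1, -1.5, -2, 0, 0, 0, -1],
    [-0.5, -1, -5, 0, 0, 0, -1],
    [0, 0, -8, 0, 0, 0, -1],
    [0, 0, -10, 0, 0, 0, -1],
    [0, 0, -10, 0, 0, 0, -1],
  ],
)

```text
clock: 20.55
tcp_pos: [0.4785, -0.2416, 0.265]
orientation: [-0.0, 0.735, 0.678, -0.0]
wrist_force: [0.6, -0.1, -8.5]
finger_gap: 0.0234
grip_force: 59.5
```

Emit:
step_arm(
  deltas=[
    [0, 0, -10, 0, 0, 0, -1],
    [0, 0, -10, 0, 0, 0, -1],
    [0, 0, -10, 0, 0, 0, -1],
    [0, 0, -10, 0, 0, 0, -1],
    [0, 0, -8, 0, 0, 0, -1],
  ],
)

```text
clock: 21.05
tcp_pos: [0.4786, -0.2416, 0.2173]
orientation: [-0.0, 0.735, 0.678, -0.0]
wrist_force: [-0.2, -0.2, -7.4]
finger_gap: 0.0234
grip_force: 59.4
```

Emit:
step_arm(
  deltas=[
    [0, 0, -8, 0, 0, 0, -1],
    [0, 0, -6, 0, 0, 0, -1],
    [0, 0, -4, 0, 0, 0, -1],
    [0, 0, -3, 0, 0, 0, -1],
    [0, 0, 0, 0, 0, 0, -1],
  ],
)

```text
clock: 21.55
tcp_pos: [0.4787, -0.2417, 0.1971]
orientation: [-0.0, 0.735, 0.678, -0.0]
wrist_force: [0.5, 0.8, -7.6]
finger_gap: 0.0235
grip_force: 59.4
```

```bash
python3 tilt.py
```

```text
21.55 [ 478.7 -241.7  197.1] F [ 0.5   0.82 -7.62] yaw 85.37
scene [0.0027 0.0039 0.0779] 2594 lid centre [ 480.4 -233. ] 100.0
top [0.0024 0.0084 0.0779] 1810 lid centre [ 480.4 -231.1] 98.3
```

Emit:
step_arm(
  deltas=[
    [0, 0, -4, 0, 0, 0, -1],
    [0, 0, -4, 0, 0, 0, -1],
    [0, 0, -4, 0, 0, 0, -1],
    [0, 0, -3, 0, 0, 0, -1],
    [0, 0, -2, 0, 0, 0, -1],
  ],
)

```text
clock: 22.15
tcp_pos: [0.4785, -0.2416, 0.1798]
orientation: [-0.0, 0.735, 0.678, -0.0]
wrist_force: [-1.1, 0.7, -7.5]
finger_gap: 0.0236
grip_force: 59.6
```

Emit:
step_arm(
  deltas=[
    [0, 0, -2, 0, 0, 0, -1],
    [0, 0, -1, 0, 0, 0, -1],
    [0, 0, -1, 0, 0, 0, -1],
    [0, 0, -1, 0, 0, 0, -1],
    [0, 0, -1, 0, 0, 0, -1],
  ],
)

```text
clock: 22.65
tcp_pos: [0.4788, -0.2418, 0.1744]
orientation: [0.0, 0.735, 0.678, 0.0]
wrist_force: [0.2, 0.4, -7.4]
finger_gap: 0.0231
grip_force: 59.6
```

Emit:
step_arm(
  deltas=[
    [0, 0, -1, 0, 0, 0, -1],
    [0, 0, -1, 0, 0, 0, -1],
    [0, 0, -1, 0, 0, 0, -1],
    [0, 0, 0, 0, 0, 0, -1],
  ],
)

```text
clock: 23.05
tcp_pos: [0.4791, -0.242, 0.1718]
orientation: [0.001, 0.735, 0.678, 0.0]
wrist_force: [0.2, -0.9, -1.1]
finger_gap: 0.0234
grip_force: 60.2
```

```bash
sed 's/t\[2\]-.1195/.055/' tilt.py > seat.py; python3 seat.py
```

```text
23.05 [ 479.1 -242.   171.8] F [ 0.19 -0.88 -1.07] yaw 85.38
scene [-0.0014  0.0014  0.0553] 2518 lid centre [ 481.6 -232. ] 100.3
top [ 0.0004 -0.0009  0.055 ] 1705 lid centre [ 480.  -230.1] 98.9
```

Emit:
step_arm(
  deltas=[
    [0, 0, -3, 0, 0, 0, -1],
    [0, 0, -3, 0, 0, 0, -1],
    [0, 0, -3, 0, 0, 0, -1],
    [0, 0, -1.5, 0, 0, 0, -1],
    [0, 0, 0, 0, 0, 0, -1],
  ],
)

```text
clock: 23.65
tcp_pos: [0.4785, -0.2416, 0.1604]
orientation: [-0.0, 0.735, 0.678, -0.0]
wrist_force: [1.1, -0.3, -1.1]
finger_gap: 0.0229
grip_force: 60.2
```

```bash
python3 seat.py
```

```text
23.65 [ 478.5 -241.6  160.4] F [ 1.13 -0.34 -1.13] yaw 85.38
scene [-0.0007 -0.0017  0.0554] 2458 lid centre [ 480.8 -231.8] 99.9
top [ 0.0011 -0.0011  0.055 ] 1700 lid centre [ 479.6 -231.4] 98.8
```

Emit:
step_arm(
  deltas=[
    [-4, 0.3, 0, 0, 0, 0, -1],
    [-7, 0.6, 0, 0, 0, 0, -1],
    [-9, 0.7, 0, 0, 0, 0, -1],
    [-9, 0.7, 0, 0, 0, 0, -1],
    [-8, 0.7, 0, 0, 0, 0, -1],
  ],
)

```text
clock: 24.25
tcp_pos: [0.4406, -0.2386, 0.1609]
orientation: [-0.0, 0.735, 0.678, -0.0]
wrist_force: [-0.4, 0.2, -1.8]
finger_gap: 0.0229
grip_force: 60.4
```

Emit:
step_arm(
  deltas=[
    [0, 0, 0, 0, 0, 0, -1],
    [0, 0, 0, 0, 0, 0, -1],
  ],
)

```text
clock: 24.45
tcp_pos: [0.4417, -0.2389, 0.1611]
orientation: [0.0, 0.735, 0.678, 0.0]
wrist_force: [-0.3, -0.3, -1.4]
finger_gap: 0.0232
grip_force: 60.2
```

```bash
sed 's/t\[0\],X/.480,X/;s/-t\[1\]-.007/+.232/' seat.py > seat2.py; python3 seat2.py
python3 - <<'E'
from h import *
s=get_state();print(s['joint_pos'])
E
```

```text
24.45 [ 441.7 -238.9  161.1] F [-0.3  -0.25 -1.37] yaw 85.35
scene [-0.0002 -0.0001  0.0553] 2519 lid centre [ 480.1 -232.3] 99.8
top [0.0034 0.0001 0.0547] 1728 lid centre [ 479.7 -231.7] 99.0
[-6.55545028e-01  2.06915844e-01 -2.70944188e-01  1.09215987e+00
  1.36451998e-04  9.96048732e-01]
```

Emit:
step_arm(
  deltas=[
    [0, 0, 10, 0, 0, 0, -1],
    [0, 0, 25, 0, 0, 0, -1],
    [0, 0, 35, 0, 0, 0, -1],
    [0, 0, 35, 0, 0, 0, -1],
    [0, 0, 25, 0, 0, 0, -1],
  ],
)

```text
clock: 25.05
tcp_pos: [0.4424, -0.239, 0.294]
orientation: [0.002, 0.735, 0.678, 0.0]
wrist_force: [1.4, -0.1, -1.5]
finger_gap: 0.0235
grip_force: 60.3
```

Emit:
step_arm(
  deltas=[
    [12, 13, 0, 0, 0, 4.4, -1],
    [22, 24, 0, 0, 0, 4.4, -1],
    [22, 24, 0, 0, 0, 4.4, -1],
    [22, 24, 0, 0, 0, 0, -1],
    [22, 24, 0, 0, 0, 0, -1],
  ],
)

```text
clock: 25.55
tcp_pos: [0.5428, -0.1287, 0.2916]
orientation: [0.0, 0.652, 0.758, 0.0]
wrist_force: [-0.2, -0.4, -0.7]
finger_gap: 0.0235
grip_force: 60.3
```

Emit:
step_arm(
  deltas=[
    [22, 24, 0, 0, 0, 0, -1],
    [22, 24, 0, 0, 0, 0, -1],
    [22, 24, 0, 0, 0, 0, -1],
    [22, 24, 0, 0, 0, 0, -1],
    [22, 24, 0, 0, 0, 0, -1],
  ],
)

```text
clock: 26.05
tcp_pos: [0.6528, -0.0084, 0.2914]
orientation: [0.0, 0.652, 0.758, 0.0]
wrist_force: [0.9, -0.4, -2.2]
finger_gap: 0.0234
grip_force: 60.3
```

Emit:
step_arm(
  deltas=[
    [15, 15, 0, 0, 0, 0, -1],
    [7, 7, 0, 0, 0, 0, -1],
    [0, 0, 0, 0, 0, 0, -1],
    [0, 0, 0, 0, 0, 0, -1],
  ],
)

```text
clock: 26.45
tcp_pos: [0.6734, 0.0118, 0.2909]
orientation: [-0.0, 0.652, 0.758, -0.0]
wrist_force: [0.4, -0.8, -1.8]
finger_gap: 0.0232
grip_force: 60.3
```

```bash
python3 - <<'E'
from h import *
s=get_state(); t=s['tcp_pos']; q=s['orientation']
print(s['clock'],(t*1000).round(1),'yaw',np.degrees(2*np.arctan2(q[2],q[1])).round(2),q.round(4))
for n in('scene','top'):
    c=cam(n);X=cloud(c)
    with np.errstate(invalid='ignore'): m=(np.hypot(X[...,0]-t[0],X[...,1]-t[1])<.05)&(X[...,2]<t[2]-.015)&(X[...,2]>t[2]-.115)
    d=(X[m]-t)*1000
    for lo in range(-105,-15,15):
        e=d[(d[:,2]>=lo)&(d[:,2]<lo+15)]
        if len(e): print(n,lo,len(e),e.min(0).round(1),e.max(0).round(1))
    if n=='scene': save(c,'back.png',(180,170,330,320),4)
E
python3 seat2.py
```

```text
26.45 [673.4  11.8 290.9] yaw 98.56 [-0.000e+00  6.523e-01  7.579e-01 -3.000e-04]
scene -105 41 [-13.1  -3.1 -97.2] [ 19.5   7.1 -90. ]
scene -90 34 [-19.7  -5.3 -89.8] [ 19.6   6.1 -75.5]
scene -75 18 [-11.4  -4.4 -74.1] [ -7.    2.5 -60.6]
scene -60 1 [ -7.5   3.4 -59.5] [ -7.5   3.4 -59.5]
scene -30 209 [-20.4 -20.5 -28.6] [ 24.4  22.3 -15.4]
26.55 [673.1  11.3 291.2] F [ 0.03  0.14 -1.6 ] yaw 98.51
scene [-0.0012  0.001   0.0553] 2606 lid centre [ 481.5 -234.3] 100.4
top [0.0034 0.0038 0.0566] 2330 lid centre [ 479.7 -232.6] 98.6
```

View pics/back.png

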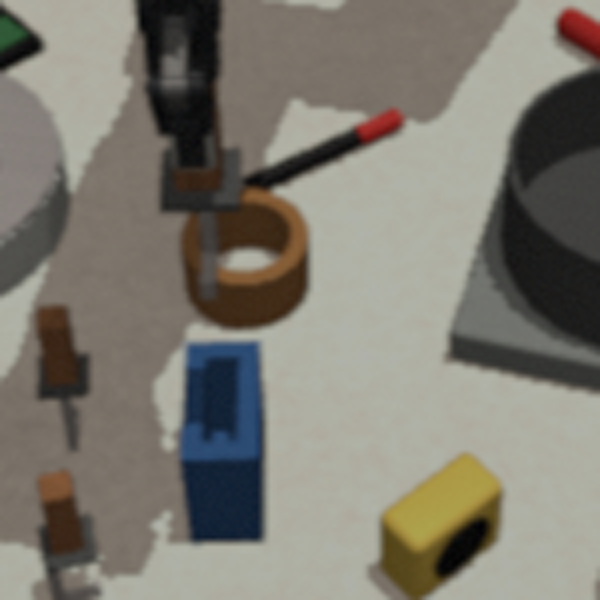

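The picture shows the lifter upright above the blue holder's opening at (220,395), with the lid already on the rest to the left. I lower it.

Emit:
step_arm(
  deltas=[
    [1, 0.5, -20, 0, 0, 0, -1],
    [0, 0, -30, 0, 0, 0, -1],
    [0, 0, -20, 0, 0, 0, -1],
    [0, 0, -15, 0, 0, 0, -1],
    [0, 0, -15, 0, 0, 0, -1],
  ],
)

```text
clock: 27.15
tcp_pos: [0.6741, 0.012, 0.1903]
orientation: [-0.0, 0.653, 0.758, -0.0]
wrist_force: [1.0, -1.2, -2.4]
finger_gap: 0.0235
grip_force: 60.2
```

Emit:
step_arm(
  deltas=[
    [0, 0, -15, 0, 0, 0, -1],
    [0, 0, -15, 0, 0, 0, -1],
    [0, 0, -15, 0, 0, 0, -1],
    [0, 0, -15, 0, 0, 0, -1],
    [0, 0, -8, 0, 0, 0, -1],
  ],
)

```text
clock: 27.65
tcp_pos: [0.6737, 0.0121, 0.1217]
orientation: [-0.001, 0.653, 0.758, -0.0]
wrist_force: [-0.1, -0.4, -2.0]
finger_gap: 0.0234
grip_force: 60.3
```

Emit:
step_arm(
  deltas=[
    [0, 0, -2, 0, 0, 0, -1],
    [0, 0, -2, 0, 0, 0, -1],
    [0, 0, -1, 0, 0, 0, -1],
    [0, 0, 0, 0, 0, 0, -1],
  ],
)

```text
clock: 28.05
tcp_pos: [0.6751, 0.0127, 0.1185]
orientation: [0.0, 0.652, 0.758, 0.0]
wrist_force: [0.3, 0.7, -1.8]
finger_gap: 0.0233
grip_force: 60.2
```

Emit:
step_arm(
  deltas=[
    [0, 0, -1, 0, 0, 0, -1],
    [0, 0, -1, 0, 0, 0, -1],
    [0, 0, -1, 0, 0, 0, -1],
    [0, 0, 0, 0, 0, 0, -1],
  ],
)

```text
clock: 28.45
tcp_pos: [0.6746, 0.0128, 0.1146]
orientation: [-0.0, 0.652, 0.758, -0.0]
wrist_force: [-0.1, -0.2, -2.8]
finger_gap: 0.0235
grip_force: 60.2
```

Emit:
step_arm(
  deltas=[
    [0, 0, -1, 0, 0, 0, -1],
    [0, 0, 0, 0, 0, 0, -1],
  ],
)

```text
clock: 28.65
tcp_pos: [0.6748, 0.0128, 0.1142]
orientation: [0.0, 0.652, 0.758, 0.0]
wrist_force: [-1.0, 0.6, 1.1]
finger_gap: 0.0237
grip_force: 60.6
```

Emit:
step_arm(
  deltas=[
    [0, 0, -1, 0, 0, 0, -1],
    [0, 0, 0, 0, 0, 0, -1],
  ],
)

```text
clock: 28.85
tcp_pos: [0.6748, 0.0128, 0.1142]
orientation: [0.0, 0.652, 0.758, 0.0]
wrist_force: [-3.4, -0.8, 6.2]
finger_gap: 0.0233
grip_force: 61.1
```

Collar on the rim at z = 0.114. I release, opening gently, and rise.

Emit:
step_arm(
  deltas=[
    [0, 0, 1, 0, 0, 0, -1],
    [0, 0, 0, 0, 0, 0, -0.2],
    [0, 0, 0, 0, 0, 0, 0.3],
    [0, 0, 0, 0, 0, 0, 1],
    [0, 0, 0, 0, 0, 0, 1],
  ],
)

```text
clock: 29.35
tcp_pos: [0.6748, 0.0128, 0.1137]
orientation: [0.0, 0.652, 0.758, 0.0]
wrist_force: [0.0, 0.6, -0.5]
finger_gap: 0.0761
grip_force: 0.0
```

Emit:
step_arm(
  deltas=[
    [0, 0, 0, 0, 0, 0, 1],
    [0, 0, 0, 0, 0, 0, 1],
    [0, 0, 10, 0, 0, 0, 1],
    [0, 0, 25, 0, 0, 0, 1],
    [0, 0, 40, 0, 0, 0, 1],
  ],
)

```text
clock: 29.85
tcp_pos: [0.6731, 0.0129, 0.1874]
orientation: [-0.002, 0.652, 0.758, -0.001]
wrist_force: [1.2, 0.2, 0.8]
finger_gap: 0.0857
grip_force: 0.0
```

Emit:
step_arm(
  deltas=[
    [0, 0, 40, 0, 0, 0, 1],
    [-30, 0, 20, 0, 0, 0, 1],
    [-40, 0, 0, 0, 0, 0, 1],
    [-40, 0, 0, 0, 0, 0, 1],
    [-30, 0, 0, 0, 0, 0, 1],
  ],
)

```text
clock: 30.35
tcp_pos: [0.5327, 0.0129, 0.2501]
orientation: [0.0, 0.652, 0.758, 0.0]
wrist_force: [-0.0, -0.5, 0.4]
finger_gap: 0.0855
grip_force: 0.0
```

```bash
python3 m.py | grep -E 'holder|handle top|collar'; python3 seat2.py
python3 - <<'E'
from h import *
c=cam('scene'); save(c,'final.png',s=1.4)
E
```

```text
top holder top 31 med [0.7043 0.0313 0.0842] rect [703.2  30.4] [15.3 14.5] 0.9
top holder all 32 med [0.7041 0.0315 0.0842] rect [703.2  30.4] [15.3 14.5] 0.9
top handle top 0
top collar 99 med [0.5406 0.0284 0.0899] rect [575.7  25. ] [273.4 404.6] 10.8
scene holder top 185 med [0.7075 0.0201 0.0849] rect [678.   12.1] [84.1 40.7] 11.1
scene holder all 400 med [0.7146 0.0191 0.0749] rect [677.7  12.7] [84.6 40.7] 9.5
scene handle top 116 med [0.6803 0.0148 0.1627] rect [676.   13.7] [28.4 23.6] 8.5
scene collar 336 med [0.6562 0.0271 0.0907] rect [578.  23.] [269.3 404. ] 10.0
30.45 [530.9  13.2 250.3] F [1.2  0.99 0.43] yaw 98.58
scene [-0.0026 -0.0004  0.055 ] 2622 lid centre [ 482.1 -233.9] 99.9
top [ 0.0013 -0.      0.055 ] 2406 lid centre [ 479.8 -232.4] 98.8
```

View pics/final.png

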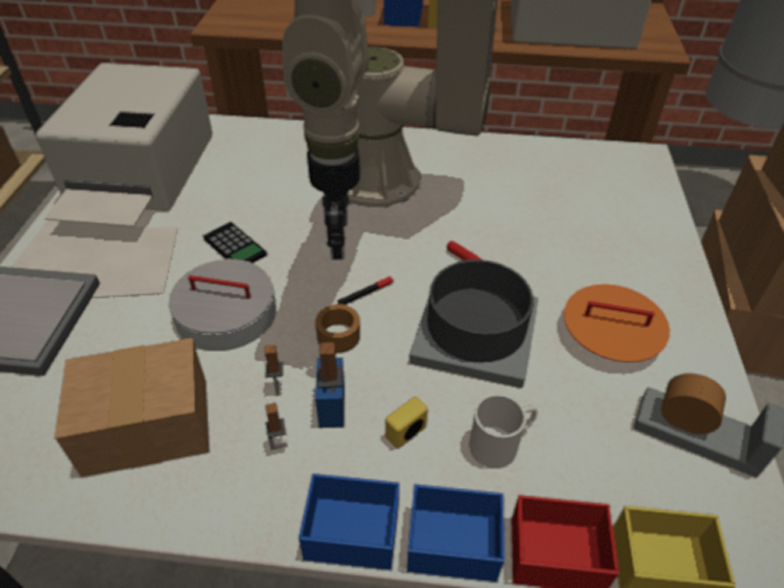

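The final picture shows the lid seated on the rest at (222,300), the lifter upright in its holder at (328,370), the pot open and the bystanders in place.

```bash
python3 -c "
from workcell import *
print(hand_in())"
```

```text
the job is handed in; nothing more can be done
None
```

The job is handed in at about 31 s of the 72 s allowed: in the last camera check the lid was level and seated on the rest, the lifter was hanging upright in its holder and the bystanders looked unmoved, but `hand_in()` gave no verdict.

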